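# Fit the air filter into the bench's quick coupler

### The job

Fit the small air filter onto the compressed-air outlet on the bench: pull the coupler's sleeve down until it stays back by itself, then press the filter's plug gently home into the coupler until the sleeve springs up again and locks it. Leave the filter standing locked in the coupler, let go, and do not disturb the other things on the bench or force the plug against the coupler.

Things in the scene. Friction and masses are not known exactly. Their poses are not given: they have to be found in the camera images.
- mouth (a point): Nominal centre of the mouth of the quick coupler that points straight up from the outlet block; z up, 110 mm above the bench. The coupler sits off-centre: the real mouth is 3.5 to 6.5 mm off to one side, any side, and up to 4 mm higher or lower: feel or see where. Brass tube 30 mm across, 20 mm sharp-edged bore. The coupler gives sideways on a rubber bush, 1.5 N per mm up to 7 mm, and springs back; upright it is rigid.
- outlet: Aluminium air outlet block bolted to the bench, 60 x 150 x 40 mm (x, y, z), dial gauge on its +y end, pipe stub on its +x side, the coupler in the middle of its top. Origin under its middle, z up.
- sleeve_mid (a point): Nominal centre of the coupler's steel sleeve at rest (as uncertain as the mouth), 18 mm below the mouth. The sleeve is a ribbed ring round the tube, 36 mm across and 34 mm long (1 to 35 mm below the mouth), with a 42 mm wide, 5 mm high pull rim at its lower end; some 35 mm of free height lie below it.
- sleeve (a joint): Sleeve travel, m: 0 fully up (rest), grows as pulled down, stop at 0.010. Its spring pushes up, 4.5 N at rest, 7 N at the stop. At the stop three locking dogs leave the bore and a plunger rises in the bore and keeps them out: let go there and the sleeve stays back at 5 to 6 mm. A plug pressed fully in lets the dogs snap into its groove and the sleeve springs up to 0.
- dogs (a point): Nominal height of the three locking dogs' tops in the bore, 12.5 mm below the mouth; with the sleeve up they bar the plug. With the sleeve back the plunger's flat top stands 4 mm below the mouth; the plug must push it down, which takes 3 to 9 N with friction.
- filter_mid (a point): Grip centre of the loose air filter: plain aluminium cylinder 32 mm across, 47 mm long, over a brass hexagon (30 mm across, 10 mm high), over a steel plug nose. z is its axis, up as it stands nose down. 58 mm above the nose tip, 20 mm above the hexagon's top, 27 mm below the domed top. About 160 g. It stands in one of three holes of the parking block, hexagon on the block's top.
- filter_tip (a point): Centre of the end of the filter's plug nose, z along the filter's axis, up. The nose is 18 mm across and 28 mm long up to the hexagon, 2 mm chamfer, a groove 9 to 16 mm above its end. Fully home, the hexagon meets the coupler's mouth, the end 28 mm below the mouth; the dogs snap in over the last 2 mm, and let go it may rise up to 2 mm.
- rack: Wooden parking block 60 x 220 x 45 mm (x, y, z) with three 24 mm holes 75 mm apart in a row along its y, each holding a fitting nose down. Origin under its middle, z up.
- blank: Bystander in the parking block: a short domed steel blanking plug, 32 mm across, its top 20 mm above the block. Origin at its nose tip.
- blower: Bystander in the parking block: a slim tapering blow nozzle on a 30 mm brass hexagon, its tip 70 mm above the block. Origin at its nose tip.
- mug: Bystander: white mug 76 mm across, 90 mm high, on the bench. Origin under its middle.
- cup: Bystander: terracotta cup 68 mm across, 70 mm high. Origin under its middle.
- bowl: Bystander: terracotta bowl 130 mm across, 55 mm high. Origin under its middle.
- glaze: Bystander: glaze jar 64 mm across, 85 mm high. Origin under its middle.
- brush: Bystander: a flat paint brush with a wooden handle, lying on the bench. x runs along it, handle to -x.
Mind the look-alikes: they are no part of the job. Of the things shaped like the outlet, the aluminium one is meant.

How it is judged (in metres and radians):
On the way, in this order (a step that is already met when the one before it is completed fails the run):
1. the sleeve has been pulled down and stays back by itself, with nothing touching it (value of joint sleeve above 0.0045 m and contact force between the fingers and coupler below 0.3 N and horizontal distance between filter_tip and mouth above 0.03 m), for 0.2 s.
2. the filter's plug is inside the coupler's bore while the sleeve is still back (value of joint sleeve above 0.004 m and z of filter_tip in the frame of mouth below -0.009 m and horizontal distance between filter_tip and mouth below 0.012 m and angle between filter_tip's own z axis and vertical below 0.2 rad), for 0.05 s.
At the end, for the whole second after the job is handed in: The sleeve is fully up again (within 2 mm of its rest), the filter's nose tip is more than 19.5 mm below the nominal mouth height and within 12 mm of the nominal mouth centre sideways (locked in the bore), the filter is upright within 0.15 rad, and all is at rest and released (value of joint sleeve below 0.002 m and z of filter_tip in the frame of mouth below -0.0195 m and horizontal distance between filter_tip and mouth below 0.012 m and angle between filter_tip's own z axis and vertical below 0.15 rad and distance of filter_mid from where it was at the start of the episode above 0.1 m and velocity of joint sleeve below 0.02 m/s); the robot touches nothing.
It fails at once if the filter is forced against the coupler with more than 35 N (contact force between filter and coupler above 35 N).
It fails at once if another thing on the bench or in the parking block is moved by more than 20 mm (distance of any of mug, bowl, glaze, brush, cup, blank, blower from where it was at the start of the episode above 0.02 m).
It also fails if it takes over 64 s, if anything falls off the work surface, if the arm or the gripper's body presses on something with over 40 N, if the wrist force passes 120 N, or if a joint passes its speed limit or range.

### The arm

A 6-joint arm with a two-finger parallel gripper is mounted at the origin on the work surface. World frame = base frame: x ahead of the robot, y to its left, z up, the work surface at z = 0. Lengths are in m, angles in degrees, forces in N, time in s.
With the tool pointing down it reaches from about 0.25 to 0.725 m from the base axis. Payload 9.7 kg.
Tool frame: the origin (TCP) lies midway between the tips of the shut fingers; the grasp point (between the pads) lies 19 mm behind it; x points along the fingers, y is the direction in which the jaws open and shut, and the axes are right-handed (so a half turn about x gives the same grasp; the last joint's range is limited). The gripper opens to 85 mm and grips with 20 to 120 N. Pads are 22 mm wide; open, the fingers measure 114 mm over their backs; the gripper's body (76 mm by 85 mm) begins 54 mm behind the grasp point. The pads swing forward as they close: fully open they stand 13 mm farther back than shut.
Start: joints at [68.984, 4.979, 10.078, 95.1, 0, 90], TCP at [0.197, 0.513, 0.231] pointing down, gripper open.
Joint ranges: [-179.16, 179.16], [-48.56, 103.87], [-65.8, 70.77], [-126.05, 130.52], [-82.76, 87.17], [-180, 180]. Speed limits (degrees/s): [127.2, 127.2, 147.25, 180, 180, 180].

### API

Orientations are given as [roll, pitch, yaw] about the fixed x, y, z axes, in that order (R = Rz(yaw) Ry(pitch) Rx(roll)).
In Python, from workcell import bot, cams gives the robot as it stands.
- The arm moves only by the tool apply_moves, never from a script. Its argument "commands" is a list of rows, each a list of 5 numbers: the shift along the tool's x, y, z in m, then the turn about the tool's x in rad, then the opening, from -1 (shut) to 1 (fully open). In form: [[tx, ty, tz, roll, hand], ...]. A call has 1 to 12 rows; each row is the pose to reach, as a shift and turn from the pose measured when the call began, along the tool's axes at that moment; what a row does not reach only later rows make up. A row lasts 1/10 s, in which the tool goes at most 50 mm and 8.59 degrees, less where a joint would pass 70% of its speed; a pose out of reach is approached as far as the arm can. A call with a gripper value outside its range is refused whole. The fingers move at their own pace and stop on an object; "newtons" is the grip in N (left out, the last holds). Time passes only in rows, so rows that repeat a pose let the fingers close. It gives the time, the measured TCP pose, the force and the opening at its end, in the units of the state.
- bot.get_obs(): the state, without advancing time (a new reading comes with each control period).
- cams.camera(name): name is "scene" or "top" or "wrist"; returns a dict with "frame" (400x640x3 uint8, blue, green, red), "depth" (400x640 float32, m along the optical axis (not along the pixel's ray), 0 where there is no reading), "camera_matrix" (3x3 intrinsics, pixels), "R" (3x3) and "t" (3): a world point X has camera coordinates R X + t; the wrist camera has in their place "mount" (4x4, takes a point from camera to tool coordinates, whose origin is the TCP and whose axes are the tool frame's). Camera axes: x right, y down, z forward; pixel columns grow to the right and rows downward; lengths in m; the calibration is good to about 2 mm. A picture is of the moment at which its call begins: read the wrist's pose just before it.
- bot.job_done(): hands the job in, once; it reports no verdict.
Trained networks look in the newest picture that a camera, given by its name, has taken for a name from the list of things; names that differ only in an ending like _2 or _b are one class to them, and where a whole thing is asked for, a point or a joint stands for the part that bears it (a point fixed in the world has none). Each returns a list of dicts, best first, with "confidence" (0 to 1); they miss things now and then, are a little off and sometimes report something else, mostly with a low value. They report only what shows in the picture. A call takes as long as a camera call. They do not tell look-alikes from the thing itself.
- cams.spot_in(name, camera): "rect" ([left, top, right, bottom] in pixels, round what is visible of it).
The state is a dict: "time": time; "q": joint angles; "qd": joint speeds; "joint_efforts": joint torques, N m; "ee_pos": TCP position; "tcp_rot": TCP orientation; "wrist_force": force on the tool from outside, world axes, zero at the start; "torque": the same for the moment, N m; "opening": finger opening in m.
Only numpy, scipy, OpenCV 4.12 (cv2) and the standard library are available. Lean on these libraries where they do the work, as an engineer would, in place of code of your own. Each camera call takes 0.05 s, during which the arm holds its last target. There are 200 camera calls.

## Working session

There is one attempt and no reset: what is moved stays moved. The work goes in short steps, Python scripts to look and compute and a tool call to move; the robot and the scene stay as the last step left them, time stands still between calls to the robot, and variables do not carry over. Pictures are saved under pics/ and viewed, about 8 in all and at most 12, crops included, and the job is handed in when it is done.

Besides the shell and the picture viewer there is one more tool, called after "Emit:" as name(argument=value, ...), one argument or row to a line, values as JSON. apply_moves: Moves the arm, as the interface text tells. Its arguments: {"type":"object","properties":{"commands":{"type":"array"},"newtons":{"type":"number"}},"required":["commands"]}

```bash
mkdir -p pics; ls
cat > h.py <<'E'
import numpy as np, cv2
from workcell import bot, cams
from scipy.spatial.transform import Rotation as Rn
def shot(n):
    o=bot.get_obs(); c=cams.camera(n)
    if 'mount' in c:
        T=np.eye(4); T[:3,:3]=Rn.from_euler('xyz',o['tcp_rot'],degrees=True).as_matrix(); T[:3,3]=o['ee_pos']
        M=T@np.array(c['mount']); c['Rcw']=M[:3,:3]; c['tcw']=M[:3,3]
    else:
        R=np.array(c['R']); c['Rcw']=R.T; c['tcw']=-R.T@np.array(c['t'])
    return c
def cloud(c):
    d=c['depth']; K=np.array(c['camera_matrix']); v,u=np.mgrid[:d.shape[0],:d.shape[1]]
    P=np.stack([(u-K[0,2])/K[0,0]*d,(v-K[1,2])/K[1,1]*d,d],-1)
    W=P@c['Rcw'].T+c['tcw']; W[d<=0]=np.nan; return W
def proj(c,X):
    p=(np.array(X)-c['tcw'])@c['Rcw']; K=np.array(c['camera_matrix']); q=p@K.T; return q[...,:2]/q[...,2:]
E
python3 - <<'E'
from h import *
print(bot.get_obs())
ims=[]
for n in ['scene','top']:
    c=shot(n); W=cloud(c); im=c['frame'].copy()
    print(n,c['tcw'].round(3),np.array(c['camera_matrix'])[0,0])
    for t in ['outlet','rack','filter_mid','sleeve','blank','blower','mug','cup','bowl','glaze','brush']:
        for r in cams.spot_in(t,n)[:3]:
            a=[int(x) for x in r['rect']]; p=np.nanmedian(W[a[1]:a[3]+1,a[0]:a[2]+1].reshape(-1,3),0)
            print(t,a,round(r['confidence'],2),p.round(3))
    cv2.imwrite(f'pics/{n}1.png',im)
E
```

```text
pics
{'time': 0.0, 'q': array([6.89835147e+01, 5.01222483e+00, 1.00342982e+01, 9.50982183e+01,
       1.64481231e-03, 9.00009387e+01]), 'qd': array([-0.00110706,  0.02006115,  0.00172725, -0.06065662,  0.03534205,
        0.00596529]), 'joint_efforts': array([-1.99059614e-03, -5.20383453e+01,  4.64807332e+01,  1.61991525e-02,
       -8.95467406e-05,  1.96096016e-05]), 'ee_pos': array([0.19716394, 0.51321106, 0.23057087]), 'tcp_rot': array([ -91.23651849,   89.92383731, -112.25394359]), 'wrist_force': array([ 0.26826814,  0.52675581, -1.15588168]), 'torque': array([-0.0016989 , -0.00030264, -0.0247403 ]), 'opening': 0.08571922335252277}
scene [ 1.156 -0.118  0.793] 405.01745311975714
outlet [180, 150, 258, 181] 0.88 [ 0.253 -0.255  0.021]
outlet [358, 140, 426, 181] 0.83 [0.327 0.24  0.005]
outlet [372, 203, 459, 251] 0.56 [0.57  0.217 0.004]
rack [215, 208, 306, 233] 0.57 [ 0.501 -0.152  0.044]
filter_mid [250, 195, 271, 221] 0.71 [ 0.489 -0.148  0.046]
sleeve [401, 197, 417, 208] 0.58 [0.552 0.197 0.094]
sleeve [139, 286, 181, 329] 0.5 [ 0.706 -0.365  0.051]
blank [223, 209, 235, 22
[... 725 characters left out ...]
tlet [190, 147, 278, 190] 0.62 [0.559 0.237 0.004]
rack [335, 182, 425, 221] 0.91 [ 0.48  -0.14   0.044]
rack [380, 189, 391, 202] 0.6 [ 0.49  -0.147  0.1  ]
filter_mid [380, 191, 393, 203] 0.65 [ 0.487 -0.149  0.1  ]
filter_mid [235, 166, 250, 180] 0.38 [0.54  0.197 0.101]
blank [405, 196, 418, 214] 0.49 [ 0.471 -0.217  0.049]
blower [346, 190, 358, 202] 0.66 [ 0.492 -0.069  0.054]
mug [327, 61, 371, 100] 0.84 [ 0.799 -0.059  0.009]
cup [295, 98, 324, 124] 0.91 [0.719 0.043 0.011]
bowl [165, 93, 213, 142] 0.97 [0.697 0.362 0.018]
bowl [319, 211, 340, 284] 0.51 [ 0.362 -0.015  0.016]
glaze [454, 104, 486, 134] 0.69 [ 0.69  -0.362  0.058]
brush [320, 209, 341, 286] 0.92 [ 0.362 -0.017  0.015]
```

Run:
```python
import cv2,numpy as np
a=cv2.imread('pics/scene1.png')[120:360,120:540]; b=cv2.imread('pics/top1.png')[50:330,150:500]
a=cv2.resize(a,(800,457),interpolation=2)
cv2.imwrite('pics/s2.png',a)
b=cv2.resize(b,(750,600),interpolation=2); cv2.imwrite('pics/t2.png',b)
```

```text
(no output)
```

View pics/s2.png

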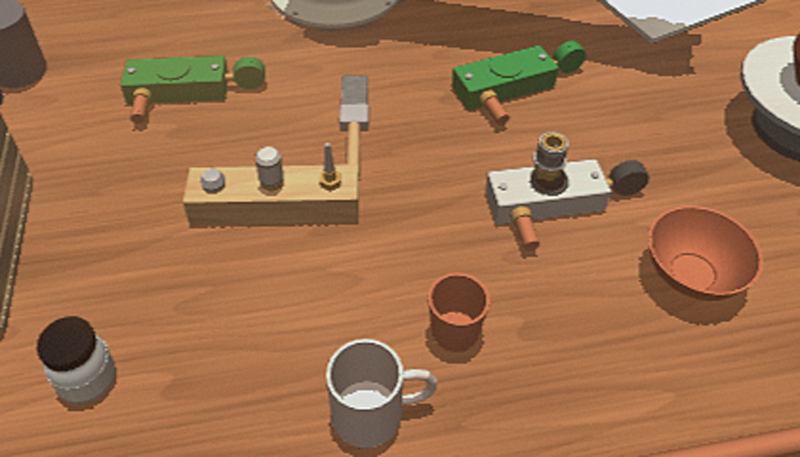

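View pics/t2.png

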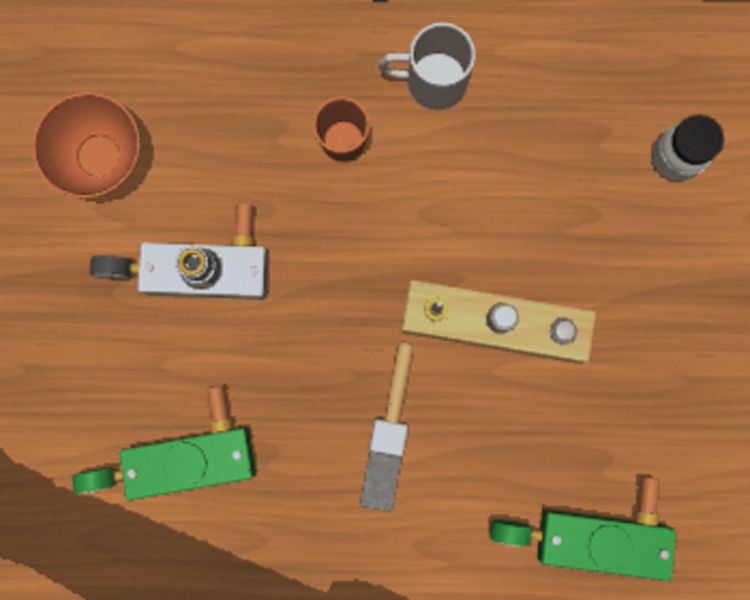

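Scene view: the aluminium outlet, with its coupler, is at full-scene px (408,200), and two green look-alikes are at (222,163) and (392,160). In the rack, the grey/white cylinder in the middle (scene (260,207), top (386,197)) is the filter. The blank is at (229,215) and the blower at (293,207). The sleeve could also be taken for the glaze jar (160,310). I choose the aluminium block's coupler and the middle cylinder.

```bash
cat >> h.py <<'E'
def tool(): 
    o=bot.get_obs(); return o, Rn.from_euler('xyz',o['tcp_rot'],degrees=True).as_matrix()
def delta(X):
    o,R=tool(); return (R.T@(np.array(X)-o['ee_pos'])).round(4)
E
python3 - <<'E'
from h import *
o,R=tool(); print(R.round(3))
for n in ['top','scene']:
    c=shot(n); W=cloud(c); im=c['frame']
    def sel(x0,x1,y0,y1,z0,z1): 
        m=(W[...,0]>x0)&(W[...,0]<x1)&(W[...,1]>y0)&(W[...,1]<y1)&(W[...,2]>z0)&(W[...,2]<z1); return W[m]
    for nm,b in dict(coupler=(.48,.62,.14,.25,.098,.13),filt=(.45,.53,-.19,-.11,.085,.12),block=(.48,.62,.1,.33,.034,.046),rack=(.42,.55,-.29,0,.038,.05)).items():
        P=sel(*b); 
        if len(P): 
            r=cv2.minAreaRect((P[:,:2]*1000).astype(np.float32)); print(n,nm,len(P),P.mean(0).round(4),'zmax',P[:,2].max().round(4),np.round(r[0],1),np.round(r[1],1),round(r[2],1))
print(delta([.545,.2,.25]),delta([.487,-.149,.25]))
E
```

```text
[[ 0.     0.359  0.933]
 [-0.     0.933 -0.359]
 [-1.    -0.     0.   ]]
top coupler 165 [0.54   0.202  0.1104] zmax 0.1175 [540.4 202.9] [34.8 35.1] 52.8
top filt 143 [ 0.4855 -0.1452  0.1007] zmax 0.1075 [ 486.  -145.4] [31.2 28.8] 1.2
top block 1145 [0.5419 0.2087 0.041 ] zmax 0.046 [554.5 231. ] [ 84.2 197.2] 0.3
top rack 1684 [ 0.4858 -0.145   0.046 ] zmax 0.05 [ 486.5 -146.5] [220.   60.4] 81.1
scene coupler 182 [0.542  0.2008 0.1078] zmax 0.1141 [540.3 201.5] [34.9 34.9] 56.4
scene filt 142 [ 0.4916 -0.1475  0.0969] zmax 0.1046 [ 488.4 -147.4] [28.4 27.8] 46.5
scene block 1045 [0.5475 0.2099 0.0397] zmax 0.046 [543.8 229.6] [ 75.5 200.2] 2.9
scene rack 1431 [ 0.4919 -0.1485  0.0443] zmax 0.0499 [ 486.1 -149. ] [218.3  64.7] 81.9
[-0.0187 -0.1679  0.437 ] [-0.0187 -0.5144  0.508 ]
```

Emit:
apply_moves(
  commands=[
    [0,-0.166,0.434,0,1],
    [0,-0.166,0.434,0,1],
    [0,-0.166,0.434,0,1],
    [0,-0.166,0.434,0,1],
    [0,-0.166,0.434,0,1],
    [0,-0.166,0.434,0,1],
    [0,-0.166,0.434,0,1],
    [0,-0.166,0.434,0,1],
    [0,-0.166,0.434,0,1],
    [0.01,-0.166,0.434,0,1],
    [0.02,-0.166,0.434,0,1],
    [0.02,-0.166,0.434,0,1],
  ],
)

```text
time: 2.5
ee_pos: [0.5419, 0.2029, 0.2093]
tcp_rot: [-145.0, 89.8, -166.0]
wrist_force: [-0.4, 1.0, -0.2]
opening: 0.0852
```

```bash
cat >> h.py <<'E'
def circ(P,r=None):
    # fit circle to outer boundary points P (mm)
    from scipy.optimize import least_squares
    f=lambda p: np.hypot(P[:,0]-p[0],P[:,1]-p[1])-(p[2] if r is None else r)
    return least_squares(f,[*P.mean(0),15],loss='soft_l1').x
E
python3 - <<'E'
from h import *
o,R=tool(); print(o['time'],o['ee_pos'],o['tcp_rot'],o['q'].round(1),o['wrist_force'].round(2))
c=shot('wrist'); W=cloud(c); print(np.array(c['mount']).round(3).tolist())
cv2.imwrite('pics/w1.png',c['frame'])
for t in ['sleeve','outlet']:
    print(t,[(np.round(r['rect']),round(r['confidence'],2)) for r in cams.spot_in(t,'wrist')])
m=(abs(W[...,0]-.541)<.04)&(abs(W[...,1]-.202)<.04)&(W[...,2]>.085)&(W[...,2]<.13)
P=W[m]; print(len(P)); print(np.histogram(P[:,2],bins=np.arange(.085,.131,.003)))
T=P[P[:,2]>np.percentile(P[:,2],60)]; print(T.mean(0), cv2.minEnclosingCircle((T[:,:2]*1000).astype(np.float32)))
v,u=np.where(m); print(u.min(),u.max(),v.min(),v.max()); print(proj(c,[.541,.202,.11]))
E
```

```text
2.5 [0.54185202 0.20292086 0.20931128] [-144.99076673   89.82137587 -166.02615332] [20.5  8.7 11.7 93.2  0.  41.6] [-0.36  1.01 -0.22]
[[0.0, -0.316, 0.949, -0.144], [1.0, 0.0, -0.0, 0.001], [0.0, 0.949, 0.316, -0.08], [0.0, 0.0, 0.0, 1.0]]
sleeve [(array([301., 159., 344., 212.]), 0.86)]
outlet [(array([188.,   0., 270.,  51.]), 0.96), (array([  0.,   0., 110., 177.]), 0.68), (array([252., 115., 450., 248.]), 0.67)]
1624
(array([ 21,  21,  32, 186, 129, 103,  86,  61, 223, 760,   2,   0,   0,
         0,   0]), array([0.085, 0.088, 0.091, 0.094, 0.097, 0.1  , 0.103, 0.106, 0.109,
       0.112, 0.115, 0.118, 0.121, 0.124, 0.127, 0.13 ]))
[0.54096657 0.20448464 0.1133661 ] ((541.1248779296875, 204.03001403808594), 17.700014114379883)
301 342 164 211
[318.96176088 191.22353014]
```

View pics/w1.png

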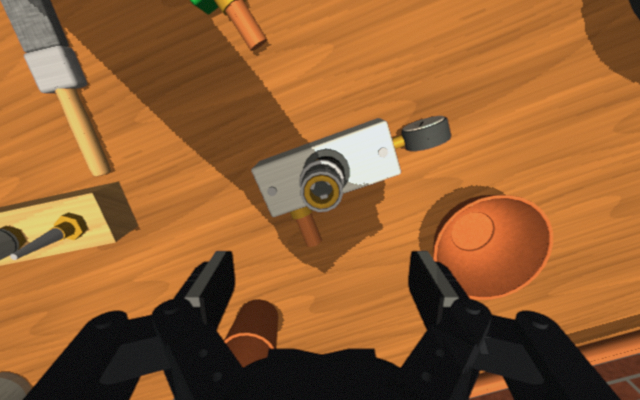

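Wrist view: the coupler mouth shows at px (323,192) on the silver block, unobstructed. I'll descend over the sleeve and grip it.

Emit:
apply_moves(
  commands=[
    [0.04,0,-0.001,0,1],
    [0.08,0,-0.001,0,1],
    [0.11,0,-0.001,0,1],
    [0.123,0,-0.001,0,1],
    [0.123,0,-0.001,0,1],
    [0.123,0,-0.001,0,-0.1],
    [0.123,0,-0.001,0,-0.3],
    [0.123,0,-0.001,0,-0.4],
    [0.123,0,-0.001,0,-0.5],
    [0.123,0,-0.001,0,-0.5],
    [0.123,0,-0.001,0,-0.5],
  ],
  newtons=25,
)

```text
time: 3.75
ee_pos: [0.5414, 0.2043, 0.0895]
tcp_rot: [40.9, 89.9, 20.0]
wrist_force: [-0.6, -1.4, 5.5]
opening: 0.0358
```

Run:
```python
from h import *
c=shot('wrist'); cv2.imwrite('pics/w2.png',cv2.resize(c['frame'][100:400,120:520],(800,600)))
print(proj(c,[.541,.2035,.111]))
```

```text
[317.32236599 272.66497353]
```

View pics/w2.png

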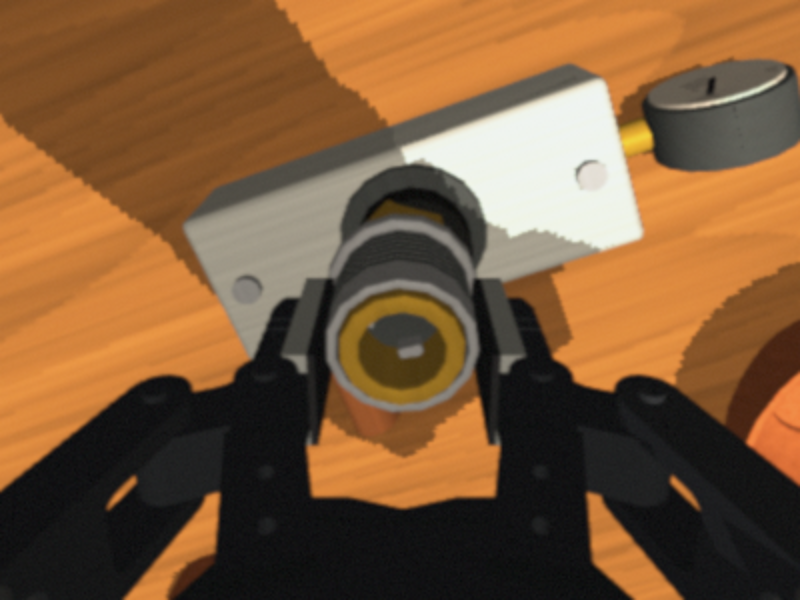

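Grip is on the sleeve (opening 35.8 mm, mouth at crop px (403,345), centred between the pads). Now I'll pull down.

Emit:
apply_moves(
  commands=[
    [0.002,0,0,0,-0.5],
    [0.004,0,0,0,-0.5],
    [0.006,0,0,0,-0.5],
    [0.008,0,0,0,-0.5],
    [0.01,0,0,0,-0.5],
    [0.01,0,0,0,-0.5],
  ],
)

```text
time: 4.4
ee_pos: [0.5418, 0.2042, 0.0804]
tcp_rot: [37.4, 89.8, 16.5]
wrist_force: [-1.9, -2.3, 4.5]
opening: 0.0355
```

Emit:
apply_moves(
  commands=[
    [0.002,0,0,0,-0.5],
    [0.004,0,0,0,-0.5],
    [0.004,0,0,0,-0.5],
  ],
)

```text
time: 4.7
ee_pos: [0.5434, 0.2047, 0.0799]
tcp_rot: [38.6, 89.5, 17.6]
wrist_force: [-3.1, -2.3, 22.5]
opening: 0.0355
```

Emit:
apply_moves(
  commands=[
    [0.001,0,0,0,-0.5],
    [0.001,0,0,0,0.3],
    [0,0,0,0,0.8],
    [0,0,0,0,1],
    [0,0,0,0,1],
    [-0.05,0,0,0,1],
    [-0.09,0,0,0,1],
    [-0.13,0,0,0,1],
    [-0.13,0,0,0,1],
    [-0.13,0,0,0,1],
  ],
)

```text
time: 5.7
ee_pos: [0.5429, 0.2045, 0.2104]
tcp_rot: [39.2, 89.4, 18.2]
wrist_force: [0.7, 0.2, -0.1]
opening: 0.0858
```

Run:
```python
from h import *
o,R=tool(); print(R.round(3),o['q'].round(1),o['wrist_force'])
c=shot('wrist'); W=cloud(c); f=proj(c,[.541,.2035,.111]); print(f)
u,v=[int(x) for x in f]
cv2.imwrite('pics/w3.png',cv2.resize(c['frame'][v-50:v+50,u-60:u+60],(720,600),interpolation=2))
m=(abs(W[...,0]-.541)<.03)&(abs(W[...,1]-.2035)<.03)&(W[...,2]>.085)&(W[...,2]<.13)
P=W[m]; print(np.histogram(P[:,2],bins=np.arange(.085,.131,.002)))
T=P[P[:,2]>.1105]; print(T.mean(0), cv2.minEnclosingCircle((T[:,:2]*1000).astype(np.float32)))
```

```text
[[ 0.009  0.358  0.934]
 [ 0.003  0.934 -0.358]
 [-1.     0.006  0.008]] [20.7  8.2 11.3 92.5 -0.  41.6] [ 0.74725845  0.22123304 -0.1337397 ]
[317.43930639 189.03684427]
(array([ 14,  25,  15,  16,  27,  21,  35,  29,  25,  35, 217, 159, 346,
       168, 365,   5,   0,   0,   0,   0,   0,   0]), array([0.085, 0.087, 0.089, 0.091, 0.093, 0.095, 0.097, 0.099, 0.101,
       0.103, 0.105, 0.107, 0.109, 0.111, 0.113, 0.115, 0.117, 0.119,
       0.121, 0.123, 0.125, 0.127, 0.129]))
[0.5409736  0.20418639 0.1131294 ] ((541.2297973632812, 204.04928588867188), 14.768725395202637)
```

View pics/w3.png

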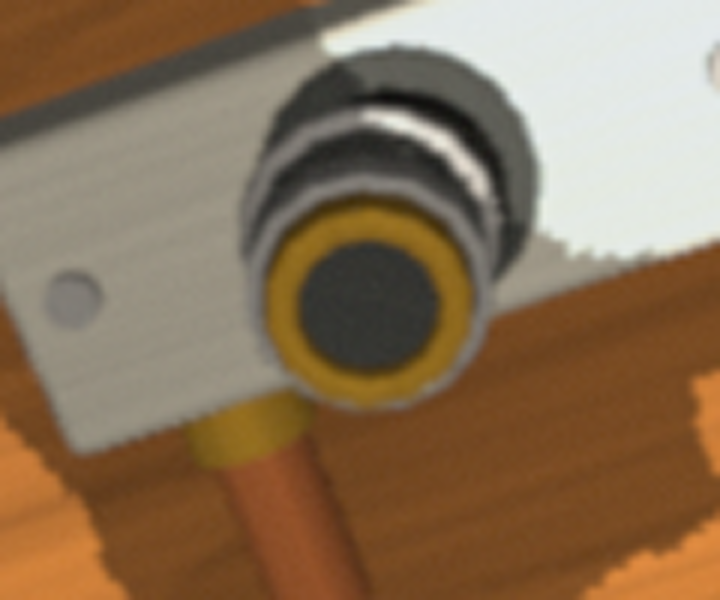

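Sleeve is back: a lit gap shows below the mouth ring, and the plunger face is grey in the bore at crop (370,300). The mouth measures about (0.541, 0.204, 0.112). Next, the filter, with the jaws turned across the rack row.

Emit:
apply_moves(
  commands=[
    [0,-0.348,0.0735,1.34,1],
    [0,-0.348,0.0735,1.34,1],
    [0,-0.348,0.0735,1.34,1],
    [0,-0.348,0.0735,1.34,1],
    [0,-0.348,0.0735,1.34,1],
    [0,-0.348,0.0735,1.34,1],
    [0,-0.348,0.0735,1.34,1],
    [0,-0.348,0.0735,1.34,1],
    [0,-0.348,0.0735,1.34,1],
    [0,-0.348,0.0735,1.34,1],
    [0,-0.348,0.0735,1.34,1],
    [0,-0.348,0.0735,1.34,1],
  ],
)

```text
time: 6.95
ee_pos: [0.4864, -0.1465, 0.2072]
tcp_rot: [120.5, 89.6, 23.0]
wrist_force: [0.5, -1.2, 0.3]
opening: 0.0854
```

Run:
```python
from h import *
o,R=tool(); print(R.round(3),o['q'].round(1),o['wrist_force'],o['ee_pos'])
c=shot('wrist'); W=cloud(c); cv2.imwrite('pics/w4.png',c['frame'])
for t in ['filter_mid','blank','blower']: print(t,[(np.round(r['rect']),round(r['confidence'],2)) for r in cams.spot_in(t,'wrist')])
m=(abs(W[...,0]-.487)<.035)&(abs(W[...,1]+.147)<.03)&(W[...,2]>.052)&(W[...,2]<.13)
P=W[m]; print(np.histogram(P[:,2],bins=np.arange(.052,.12,.004)))
T=P[P[:,2]>.07]; cc=cv2.minEnclosingCircle((T[:,:2]*1000).astype(np.float32)); print(len(T),cc,P[:,2].max())
print(delta([*np.array(cc[0])/1000,.062]),proj(c,[*np.array(cc[0])/1000,.1]))
```

```text
[[ 0.006  0.991 -0.131]
 [ 0.003 -0.131 -0.991]
 [-1.     0.006 -0.003]] [-16.9  -1.5   0.7  92.    0.2  80.6] [ 0.51944729 -1.2490577   0.27258237] [ 0.48639597 -0.14647105  0.20715322]
filter_mid [(array([303., 163., 339., 202.]), 0.61)]
blank [(array([306., 228., 335., 255.]), 0.96)]
blower [(array([307.,  88., 337., 114.]), 0.84)]
(array([  1,   6,  42,  28,  27,  30,  28,  33,  28,  27,  68, 245, 677,
        10,   0,   0]), array([0.052, 0.056, 0.06 , 0.064, 0.068, 0.072, 0.076, 0.08 , 0.084,
       0.088, 0.092, 0.096, 0.1  , 0.104, 0.108, 0.112, 0.116]))
1158 ((487.65521240234375, -145.7479248046875), 16.06902313232422) 0.10469168358363903
[ 0.1457 -0.     -0.0005] [320.30875819 189.97921741]
```

View pics/w4.png

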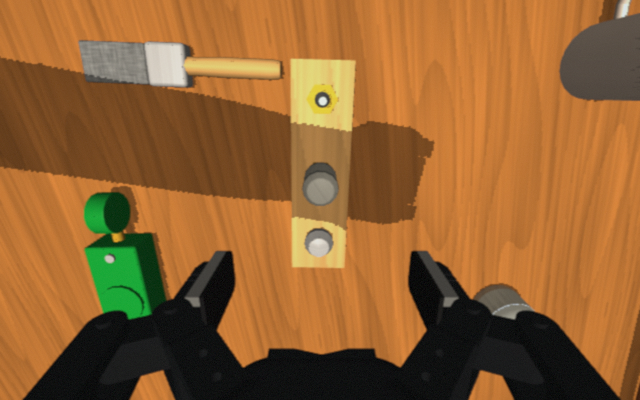

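Wrist view: filter at (320,185), blower at (322,100), blank at (319,241). The filter is the plain cylinder and is centred in the jaw axis. Descend and grip.

Emit:
apply_moves(
  commands=[
    [0.04,0,0,0,1],
    [0.08,0,-0.0005,0,1],
    [0.12,0,-0.0005,0,1],
    [0.147,0,-0.0005,0,1],
    [0.147,0,-0.0005,0,1],
    [0.147,0,-0.0005,0,0],
    [0.147,0,-0.0005,0,-0.3],
    [0.147,0,-0.0005,0,-0.6],
    [0.147,0,-0.0005,0,-0.6],
    [0.147,0,-0.0005,0,-0.6],
    [0.147,0,-0.0005,0,-0.6],
  ],
  newtons=40,
)

```text
time: 8.25
ee_pos: [0.4884, -0.146, 0.0624]
tcp_rot: [107.7, 89.5, 10.0]
wrist_force: [-1.0, 0.1, 7.0]
opening: 0.0308
```

Emit:
apply_moves(
  commands=[
    [-0.005,0,0,0,-0.6],
    [-0.02,0,0,0,-0.6],
    [-0.05,0,0,0,-0.6],
    [-0.09,0,0,0,-0.6],
    [-0.13,0,0,0,-0.6],
    [-0.16,0,0,0,-0.6],
    [-0.16,0,0,0,-0.6],
    [-0.16,0,0,0,-0.6],
  ],
)

```text
time: 9.05
ee_pos: [0.4872, -0.1464, 0.2235]
tcp_rot: [103.3, 89.4, 5.7]
wrist_force: [-0.6, -0.8, -2.3]
opening: 0.031
```

Run:
```python
from h import *
o,R=tool(); print(R.round(4),o['q'].round(1),o['ee_pos'])
print(delta([.5412,.204,.2220]))
```

```text
[[ 0.0109  0.9911 -0.1327]
 [ 0.0011 -0.1327 -0.9912]
 [-0.9999  0.0107 -0.0025]] [-16.9  -1.4   2.6  93.5   0.2  80.8] [ 0.48723794 -0.14636764  0.2235076 ]
[ 0.0025  0.007  -0.3544]
```

Emit:
apply_moves(
  commands=[
    [0.0,0.007,-0.3544,0,-0.6],
    [0.0,0.007,-0.3544,0,-0.6],
    [0.0,0.007,-0.3544,0,-0.6],
    [0.0,0.007,-0.3544,0,-0.6],
    [0.0,0.007,-0.3544,0,-0.6],
    [0.0,0.007,-0.3544,0,-0.6],
    [0.0,0.007,-0.3544,0,-0.6],
    [0.0,0.007,-0.3544,0,-0.6],
    [0.02,0.007,-0.3544,0,-0.6],
    [0.035,0.007,-0.3544,0,-0.6],
    [0.035,0.007,-0.3544,0,-0.6],
    [0.035,0.007,-0.3544,0,-0.6],
  ],
)

```text
time: 10.25
ee_pos: [0.5412, 0.2035, 0.1891]
tcp_rot: [100.6, 89.5, 2.9]
wrist_force: [-0.4, 0.7, -1.8]
opening: 0.0306
```

Run:
```python
from h import *
o,R=tool(); print(R.round(4),o['q'].round(1),o['ee_pos'],o['wrist_force'])
ims=[]
for n in ['wrist','scene','top']:
    c=shot(n); W=cloud(c)
    if n!='top':
        f=proj(c,[.5412,.204,.13]); u,v=[int(x) for x in f]; print(n,f)
        k=100 if n=='wrist' else 50
        cv2.imwrite(f'pics/{n}_a.png',c['frame'])
        cr=c['frame'][max(v-k,0):v+k,max(u-k,0):u+k]; ims.append(cv2.resize(cr,(400,400),interpolation=2)); print(max(v-k,0),max(u-k,0))
    np.save(f'pics/{n}_W.npy',W)
    m=(abs(W[...,0]-.541)<.04)&(abs(W[...,1]-.204)<.03)
    for lo,hi in [(.09,.116),(.134,.155),(.155,.165),(.17,.20)]:
        T=W[m&(W[...,2]>lo)&(W[...,2]<hi)]
        if len(T)>5: print(n,lo,len(T),T.min(0).round(4),T.max(0).round(4))
cv2.imwrite('pics/cmp.png',np.hstack(ims))
```

```text
[[ 9.500e-03  9.911e-01 -1.330e-01]
 [ 5.000e-04 -1.330e-01 -9.911e-01]
 [-1.000e+00  9.400e-03 -1.700e-03]] [ 20.7   7.6   8.3  90.1  -0.2 118.3] [0.54115257 0.2035407  0.18905318] [-0.38572629  0.66241824 -1.76915639]
wrist [318.56132249 210.90674763]
110 218
wrist 0.09 1505 [0.524  0.1892 0.09  ] [0.5597 0.222  0.1153]
wrist 0.134 167 [0.5354 0.206  0.1458] [0.5511 0.2123 0.1549]
wrist 0.155 16 [0.5373 0.2099 0.155 ] [0.5468 0.2126 0.1638]
wrist 0.17 1149 [0.516  0.2035 0.172 ] [0.5713 0.2198 0.2   ]
scene [412.32320335 188.8916954 ]
138 362
scene 0.09 206 [0.525  0.1834 0.0902] [0.5592 0.219  0.1147]
scene 0.134 33 [0.5343 0.1926 0.1465] [0.5513 0.2092 0.1545]
scene 0.155 14 [0.5437 0.1923 0.1556] [0.5516 0.2077 0.1645]
scene 0.17 94 [0.5305 0.1854 0.1701] [0.5685 0.212  0.1997]
top 0.09 149 [0.5228 0.1849 0.0907] [0.5581 0.2169 0.116 ]
top 0.17 25 [0.5204 0.1868 0.1859] [0.5599 0.1973 0.2   ]
```

View pics/cmp.png

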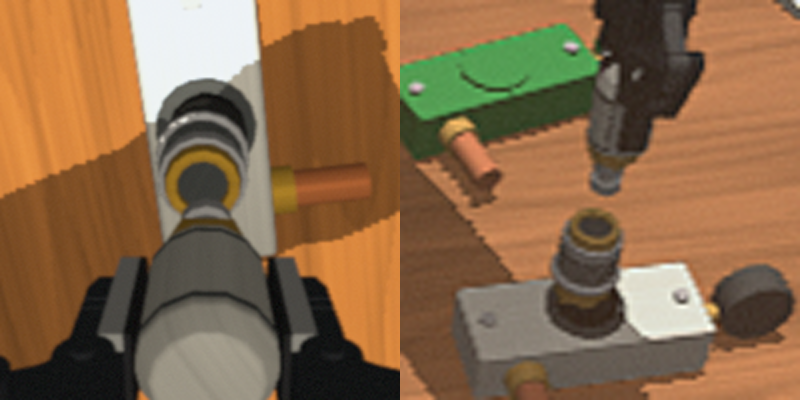

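Both views agree: the nose is over the mouth (wrist crop mouth (203,183), nose (206,212)). Next I'll fit the nose and mouth circles for the fine offset.

Run:
```python
from h import *
for n in ['wrist','scene','top']:
    W=np.load(f'pics/{n}_W.npy'); m=(abs(W[...,0]-.541)<.03)&(abs(W[...,1]-.204)<.03)
    def s(lo,hi): return W[m&(W[...,2]>lo)&(W[...,2]<hi)]*1000
    N=s(.146,.153)
    if len(N)>8: 
        x=circ(N[:,:2],9.); print(n,'nose',len(N),x[:2].round(2),np.abs(np.hypot(*(N[:,:2]-x[:2]).T)-9).mean().round(2), N[:,2].min())
    B=s(.1745,.182) 
    M=s(.1105,.118); print(n,'mouth',len(M),cv2.minEnclosingCircle(M[:,:2].astype(np.float32)),np.median(M[:,2]).round(1))
    # hue ring
for n in ['wrist','scene']:
    im=cv2.imread(f'pics/{n}_a.png'); W=np.load(f'pics/{n}_W.npy'); h=cv2.cvtColor(im,cv2.COLOR_BGR2HSV)
    m=(abs(W[...,0]-.541)<.025)&(abs(W[...,1]-.204)<.025)&(W[...,2]>.107)&(W[...,2]<.118)&(h[...,1]>120)
    P=W[m]*1000; print(n,'brass',len(P),cv2.minEnclosingCircle(P[:,:2].astype(np.float32)),np.median(P[:,2]).round(1),circ(P[:,:2]).round(1))
```

```text
wrist nose 87 [542.6  202.82] 0.17 146.71892639601026
wrist mouth 535 ((541.7022094726562, 204.20228576660156), 14.743542671203613) 113.3
scene nose 25 [540.28 201.99] 1.4 146.49289003555012
scene mouth 52 ((540.2957763671875, 201.8143768310547), 15.404335975646973) 111.6
top mouth 55 ((540.3992309570312, 202.77122497558594), 14.4500732421875) 113.0
wrist brass 528 ((541.6256713867188, 204.2322235107422), 14.71175765991211) 113.2 [541.7 205.   12.3]
scene brass 62 ((540.1943359375, 201.77456665039062), 15.406967163085938) 111.3 [540.6 201.7  12.6]
```

Emit:
apply_moves(
  commands=[
    [0.01,-0.0011,-0.001,0,-0.6],
    [0.02,-0.0012,-0.001,0,-0.6],
    [0.026,-0.0012,-0.001,0,-0.6],
    [0.026,-0.0012,-0.001,0,-0.6],
    [0.026,-0.0012,-0.001,0,-0.6],
  ],
)

```text
time: 10.9
ee_pos: [0.541, 0.2049, 0.1642]
tcp_rot: [104.0, 89.3, 6.4]
wrist_force: [-0.4, 0.1, -1.6]
opening: 0.031
```

Run:
```python
from h import *
o,R=tool(); print(R.round(4),o['ee_pos'].round(4),o['wrist_force'].round(2))
c=shot('wrist'); W=cloud(c); z=o['ee_pos'][2]-.0454; print('tip z',z)
m=(abs(W[...,0]-.541)<.03)&(abs(W[...,1]-.204)<.03)
N=W[m&(W[...,2]>z+.003)&(W[...,2]<z+.009)]*1000; print(len(N),circ(N[:,:2],9.)[:2])
f=proj(c,[.5412,.204,.115]); u,v=[int(x) for x in f]
cv2.imwrite('pics/w5.png',cv2.resize(c['frame'][v-60:v+60,u-60:u+60],(600,600),interpolation=2))
```

```text
[[ 0.0116  0.991  -0.1332]
 [ 0.0013 -0.1332 -0.9911]
 [-0.9999  0.0113 -0.0028]] [0.541  0.2049 0.1642] [-0.43  0.06 -1.59]
tip z 0.1187662568019732
85 [542.50059824 204.20977874]
```

View pics/w5.png

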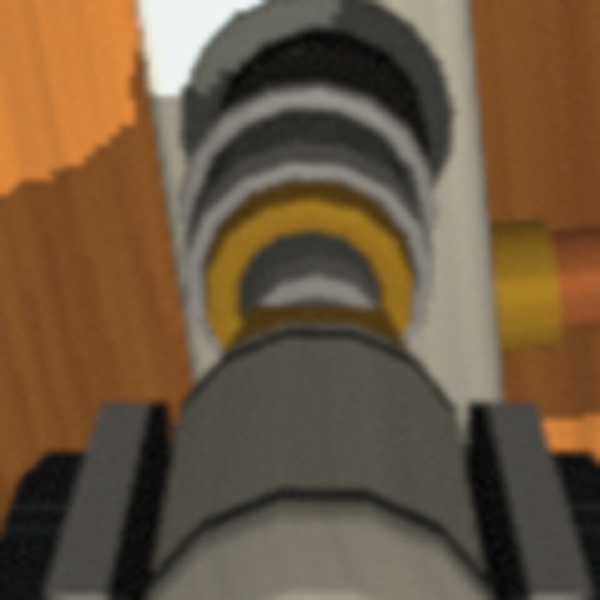

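The nose (crop x≈318) sits about 1 mm to the +tool-y side of the bore centre (x≈310). I'll shift it and descend slowly.

Emit:
apply_moves(
  commands=[
    [0,-0.0009,0,0,-0.6],
    [0.003,-0.0009,0,0,-0.6],
    [0.005,-0.0009,0,0,-0.6],
    [0.006,-0.0009,0,0,-0.6],
    [0.007,-0.0009,0,0,-0.6],
    [0.008,-0.0009,0,0,-0.6],
    [0.008,-0.0009,0,0,-0.6],
  ],
)

```text
time: 11.65
ee_pos: [0.5403, 0.2051, 0.1564]
tcp_rot: [104.5, 89.3, 6.9]
wrist_force: [0.9, -0.9, -1.7]
opening: 0.0303
```

Emit:
apply_moves(
  commands=[
    [0.001,0,0,0,-0.6],
    [0.002,0,0,0,-0.6],
    [0.003,0,0,0,-0.6],
    [0.003,0,0,0,-0.6],
  ],
)

```text
time: 12.05
ee_pos: [0.5405, 0.2052, 0.1538]
tcp_rot: [105.5, 89.3, 7.9]
wrist_force: [0.3, 0.1, 1.7]
opening: 0.0307
```

Emit:
apply_moves(
  commands=[
    [0.001,0,0,0,-0.6],
    [0.002,0,0,0,-0.6],
    [0.003,0,0,0,-0.6],
    [0.003,0,0,0,-0.6],
  ],
)

```text
time: 12.45
ee_pos: [0.5407, 0.2053, 0.1514]
tcp_rot: [106.6, 89.2, 9.0]
wrist_force: [-0.5, -0.1, 4.4]
opening: 0.0308
```

Emit:
apply_moves(
  commands=[
    [0.0015,0,0,0,-0.6],
    [0.003,0,0,0,-0.6],
    [0.0045,0,0,0,-0.6],
    [0.006,0,0,0,-0.6],
    [0.006,0,0,0,-0.6],
  ],
)

```text
time: 12.95
ee_pos: [0.541, 0.2054, 0.146]
tcp_rot: [107.2, 89.2, 9.5]
wrist_force: [-0.9, -0.3, 5.3]
opening: 0.0308
```

Emit:
apply_moves(
  commands=[
    [0.0015,-0.0003,0,0,-0.6],
    [0.003,-0.0003,0,0,-0.6],
    [0.0045,-0.0004,0,0,-0.6],
    [0.006,-0.0004,0,0,-0.6],
    [0.0075,-0.0004,0,0,-0.6],
    [0.009,-0.0004,0,0,-0.6],
    [0.009,-0.0004,0,0,-0.6],
  ],
)

```text
time: 13.65
ee_pos: [0.541, 0.2054, 0.1378]
tcp_rot: [107.0, 89.1, 9.4]
wrist_force: [-0.3, -1.2, 7.1]
opening: 0.0309
```

Emit:
apply_moves(
  commands=[
    [0.0015,0,0,0,-0.6],
    [0.003,-0.0001,0,0,-0.6],
    [0.0045,-0.0001,0,0,-0.6],
    [0.006,-0.0002,0,0,-0.6],
    [0.006,-0.0002,0,0,-0.6],
  ],
)

```text
time: 14.15
ee_pos: [0.5408, 0.2053, 0.132]
tcp_rot: [106.4, 89.1, 8.7]
wrist_force: [-1.3, -0.5, -0.2]
opening: 0.0304
```

The force dropped, so the dogs may have snapped in. I'll look.

Run:
```python
from h import *
ims=[]
for n,k in [('wrist',60),('scene',40)]:
    c=shot(n); f=proj(c,[.5412,.204,.105]); u,v=[int(x) for x in f]
    ims.append(cv2.resize(c['frame'][v-k:v+k,u-k:u+k],(400,400),interpolation=2))
cv2.imwrite('pics/w6.png',np.hstack(ims)); print(bot.get_obs()['wrist_force'])
```

```text
[-1.19439486  0.16237606  3.32445609]
```

View pics/w6.png

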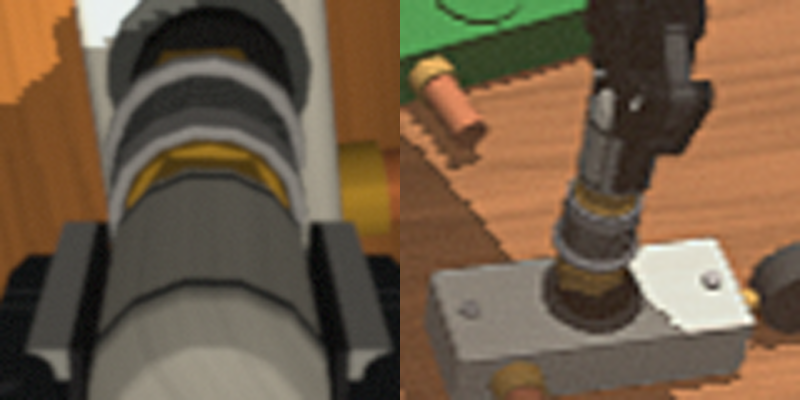

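The sleeve appears up: its top ring is at the mouth, and bare tube shows below the rim. I'll press 1.5 mm more, gently, then tug up slightly to confirm the lock.

Emit:
apply_moves(
  commands=[
    [0.0008,0,0,0,-0.6],
    [0.0015,0,0,0,-0.6],
    [0.0015,0,0,0,-0.6],
  ],
)

```text
time: 14.55
ee_pos: [0.5407, 0.2054, 0.1301]
tcp_rot: [106.9, 89.1, 9.2]
wrist_force: [-1.0, -1.8, 3.2]
opening: 0.0305
```

Emit:
apply_moves(
  commands=[
    [-0.001,0,0,0,-0.6],
    [-0.002,0,0,0,-0.6],
    [-0.003,0,0,0,-0.6],
    [-0.004,0,0,0,-0.6],
  ],
)

```text
time: 14.95
ee_pos: [0.5399, 0.2051, 0.1325]
tcp_rot: [104.0, 89.3, 6.4]
wrist_force: [0.0, -0.8, -14.0]
opening: 0.0304
```

The tug met 14 N of resistance, so it is locked. Release and retreat.

Emit:
apply_moves(
  commands=[
    [0.001,0,0,0,-0.6],
    [0.001,0,0,0,0],
    [0.001,0,0,0,0.6],
    [0.001,0,0,0,1],
    [0.001,0,0,0,1],
    [-0.05,0,0,0,1],
    [-0.09,0,0,0,1],
    [-0.14,0,0,0,1],
    [-0.14,0,0,0,1],
    [-0.14,0,0,0,1],
  ],
)

```text
time: 15.95
ee_pos: [0.5387, 0.2051, 0.274]
tcp_rot: [106.9, 89.1, 9.2]
wrist_force: [-0.4, 0.2, -0.7]
opening: 0.085
```

Run:
```python
from h import *
ims=[]
for n,k in [('wrist',60),('scene',40)]:
    c=shot(n); W=cloud(c); f=proj(c,[.5412,.204,.12]); u,v=[int(x) for x in f]
    ims.append(cv2.resize(c['frame'][max(v-k,0):v+k,u-k:u+k],(400,400),interpolation=2))
    m=(abs(W[...,0]-.541)<.03)&(abs(W[...,1]-.204)<.03)
    T=W[m&(W[...,2]>.14)&(W[...,2]<.18)]; print(n,np.percentile(T[:,2],95),cv2.minEnclosingCircle((T[:,:2]*1000).astype(np.float32)))
cv2.imwrite('pics/w7.png',np.hstack(ims)); print(bot.get_obs()['wrist_force'])
```

```text
wrist 0.17287498746505642 ((541.886962890625, 204.8878173828125), 16.18076515197754)
scene 0.17129395651376295 ((541.8306274414062, 202.3223419189453), 16.196794509887695)
[-0.94593871  0.69462826 -0.41131872]
```

View pics/w7.png

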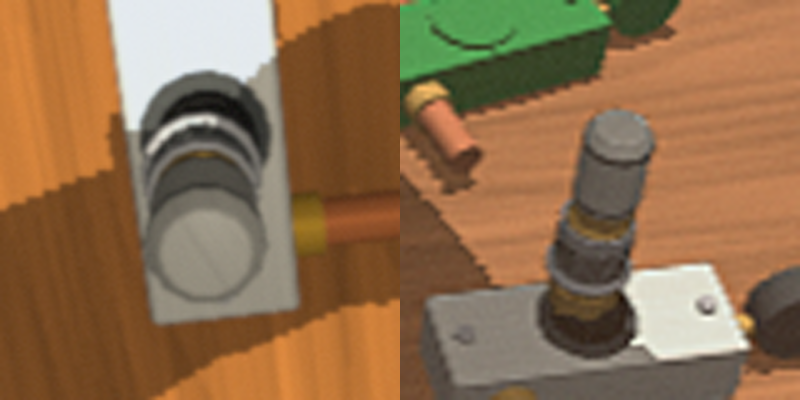

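The filter stands upright in the coupler with its top at about 0.171 m. That puts the tip at about 0.086 m, about 24 mm below the nominal mouth. The sleeve is up and the gripper is clear.

```bash
python3 -c "
from workcell import bot
print(bot.job_done())"
```

```text
the job is handed in; nothing more can be done
None
```

The filter is standing locked in the coupler on the aluminium outlet. The gripper has let go and is clear, and I handed the job in at about 16 s of the 64 s allowed. The hand-in gives no verdict.

- **Sleeve:** I gripped it, pulled it to its stop (22.5 N) and let go. The picture afterwards showed it staying back with the plunger up in the bore.
- **Insertion:** the filter went in at about 7–9 N on the wrist, and the force dropped as the dogs snapped in.
- **Lock check:** an upward tug before letting go met 14 N, so the plug is held.
- **Final position:** the filter is upright and the sleeve looks fully up. The tip is about 24 mm below the nominal mouth; 19.5 mm is needed.
- **Disagreements:** the cameras differed by about 2.5 mm on sideways position and 1.5–2 mm on height, roughly what the calibration allows.
- **Not checked:** I did not measure the bystanders again at the end. There were no unexpected contact forces on the way.

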